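# Slide the sieve screen into the bean grader

## Task

Lift the steel sieve screen out of the white tub by its fin, lay it on the loading bed of the bench bean grader and push it, flat and straight, into the slot under the hood until it is fully home against its stop, which may be set deeper or shallower, and the spring catch has popped up behind it. Ease it in without ramming the grader, let go of everything, and leave the dish, the timer and the tin standing where they are.

Things in the scene. Friction and masses are not known exactly. Their poses are not given: they have to be found in the camera images.
- screen: Loose flat steel sieve screen, 150 (x) x 100 (y) x 8 mm, about 400 g, with dark slots. Across the middle of its upper face stands a lifting fin, 10 mm thick (x), 50 mm long (y), 8 to 36 mm above the underside: grip it across its thickness. Origin: centre of the underside; z up; both ends are alike, either may go in first. Starts flat in the tub.
- grader: Bean grader fixed on the bench. Origin: at bench level below the middle of the slot's mouth; x is the way in, z up. Grey base from x = -185 to 155 mm, 150 mm wide, 30 mm high; its top is the loading bed (x < 0) and the slot's floor. From x = 0 a hood covers the slot (top 81 mm above the bench), on it at x = 100 mm a funnel of 42 mm radius, up to 131 mm.
- slot_mouth (a point): Middle of the mouth, at bed height. Side walls 103 mm apart; lips over the screen's edges (|y| > 39 mm) leave 10.5 mm above the bed. The fin passes under the hood (46 mm clear), out of reach. From 34 mm before the mouth two guides 12 mm high narrow from 117 to 103 mm apart. The adjustable end stop lies out of sight, somewhere 111 to 135 mm in; a home screen sticks out 15 to 39 mm.
- catch (a joint): Spring catch: two linked steel teeth in the bed, 36 mm either side of the middle, 12 mm wide, ramp to the front, upright face to the mouth. 0: up, 3.5 mm above the bed; 0.0035 m: flush (1 N). A screen over them holds them down; they pop up behind its rear edge when it is home. They are linked to the stop: 152 mm from their upright faces to the stop's face. Their place in the bed is not measured.
- tub: White open plastic tub fixed on the bench, 300 (x) x 220 (y) x 70 mm high, walls and floor 5 mm. Origin: centre of the underside.
- dish: Bystander: loose blue sample dish, 110 x 80 x 28 mm. Origin: centre of the underside.
- timer: Bystander: loose black round timer, 72 mm across, 22 mm high. Origin: centre of the underside.
- tin: Bystander: loose sample tin, 66 mm across, 85 mm high. Origin: centre of the underside.
Mind the look-alikes: they are no part of the job. Of the things shaped like the screen, the steel one is meant.

How it is judged:
On the way, in this order (a step that is already met when the one before it is completed fails the run):
1. the screen has been lifted clear of the tub (height (world z) of screen above 0.085 m), for 0.1 s.
2. the screen lies flat on the bed with its leading edge in the slot, not yet home (x of screen in the frame of grader between -0.075 and 0.03 m and y of screen in the frame of grader between -0.004 and 0.004 m and z of screen in the frame of grader between 0.027 and 0.0335 m and angle between screen's own z axis and vertical below 0.06 rad), for 0.1 s.
At the end, for the whole second after the job is handed in: The screen rests flat in the slot (within 1 degree), fully home: its centre 33 to 63.5 mm in from the mouth and the catch up behind its rear edge (less than 1.5 mm down), within 4 mm of the middle and square to the slot (2 degrees); dish, timer and tin upright and within 40 mm of where they began (x of screen in the frame of grader between 0.033 and 0.0635 m and y of screen in the frame of grader between -0.004 and 0.004 m and z of screen in the frame of grader between 0.027 and 0.0335 m and angle between the x axis of screen and the x axis of grader, either way round below 0.04 rad and angle between screen's own z axis and vertical below 0.02 rad and value of joint catch below 0.0015 m and linear speed of screen below 0.01 m/s and distance of each of dish, timer, tin from where it was at the start of the episode below 0.04 m and angle between each of dish, timer, tin's own z axis and vertical below 0.2 rad); the robot touches nothing.
It fails at once if the screen is rammed in the slot (more than 45 N on the grader once its centre has passed the mouth) (contact force between screen and grader above 45 N and x of screen in the frame of grader above 0 m).
It fails at once if the robot hits the grader (more than 60 N) (contact force between any of the fingers, the arm and grader above 60 N).
It fails at once if the dish is pushed away or knocked over (distance of dish from where it was at the start of the episode above 0.04 m or angle between dish's own z axis and vertical above 0.6 rad).
It fails at once if the timer is pushed away or knocked over (distance of timer from where it was at the start of the episode above 0.04 m or angle between timer's own z axis and vertical above 0.6 rad).
It fails at once if the sample tin is pushed away or knocked over (distance of tin from where it was at the start of the episode above 0.04 m or angle between tin's own z axis and vertical above 0.6 rad).
It also fails if it takes over 64 s, if anything falls off the work surface, if the arm or the gripper's body presses on something with over 40 N, if the wrist force passes 120 N, or if a joint passes its speed limit or range.

## Robot

A 7-joint arm with a two-finger parallel gripper is mounted at the origin on the work surface. World frame = base frame: x ahead of the robot, y to its left, z up, the work surface at z = 0. Lengths are in m, angles in rad, forces in N, time in s.
With the tool pointing down it reaches from about 0.4 to 0.9 m from the base axis. Payload 5.5 kg.
Tool frame: the origin (TCP) lies at the very end of the fingers, on their centre line; the grasp point (between the pads) lies 19 mm behind it (ctrl.pinch_z is the distance from the TCP to the grasp point, in m); z points along the fingers, y is the line along which they close (so a half turn about z gives the same grasp; the last joint's range is limited). The gripper opens to 92 mm and grips with 3 to 60 N. Pads are 19 mm wide; open, the fingers measure 130 mm over their backs; the gripper's body (75 mm by 190 mm) begins 47 mm behind the grasp point.
Start: joints at [-0.884, 0.501, -0.427, 1.55, 0.221, 1.138, -0.21], TCP at [0.267, 0.593, 0.227] pointing down, gripper open.
Joint ranges: [-2.88, 2.88], [-0.31, 2.03], [-1.54, 1.56], [0.2, 2.42], [-1.41, 4.55], [0.19, 2.02], [-2.57, 2.57]. Speed limits (rad/s): [2.57, 2.57, 3.14, 3.14, 3.14, 3.14, 3.14].

## Interface

Orientations are given as a unit quaternion [w, x, y, z].
In Python, from cell import ctrl, optics gives the robot as it stands.
- The arm moves only by the tool drive_tool, never from a script. Its argument "commands" is a list of rows, each an object of numbers: "jaw": the opening, from 0 (shut) to 1 (fully open); "x", "y", "z": the shift along the world's x, y, z scaled (see below); "twist": the turn about the world's z scaled (see below). In form: [{"jaw": .., "x": .., "y": .., "z": .., "twist": ..}, ...]. A call has 1 to 10 rows; each row shifts and turns the commanded pose from where the row before left it; what a row does not reach is not made up. The controller multiplies each number of a shift by 20 mm and each number of a turn by 6 degrees. A row lasts 1/12 s, in which the tool goes at most 41.7 mm and 7.16 degrees, less where a joint would pass 70% of its speed; a pose out of reach is approached as far as the arm can. A call with a number of a shift or a turn outside -1 to 1 is refused whole. A call with a gripper value outside its range is refused whole. The fingers move at their own pace and stop on an object; the grip force is fixed at half the most. Time passes only in rows, so rows that do not move let the fingers close. It gives the time, the measured TCP pose, the force, the opening and the grip force at its end, in the units of the state.
- ctrl.sense(): the state, without advancing time (a new reading comes with each control period).
- optics.snapshot(name): name is "side" or "top"; returns the picture (420x560x3 uint8, red, green, blue); there is no depth.
- optics.camera_info(name): a dict with "mtx" (3x3 intrinsics, pixels), "rvec" (rotation vector, rad) and "tvec" (3), from world to camera coordinates, as OpenCV has them. Camera axes: x right, y down, z forward; pixel columns grow to the right and rows downward; lengths in m; the calibration is good to about 2 mm. A picture is of the moment at which its call begins. camera_info takes no time and is no camera call.
- ctrl.hand_in(): hands the job in; it is judged then, once.
Trained networks look in the newest picture that a camera, given by its name, has taken for a name from the list of things; names that differ only in an ending like _2 or _b are one class to them, and where a whole thing is asked for, a point or a joint stands for the part that bears it (a point fixed in the world has none). Each returns a list of dicts, best first, with "confidence" (0 to 1); they miss things now and then, are a little off and sometimes report something else, mostly with a low value. They report only what shows in the picture. A call takes as long as a camera call. They do not tell look-alikes from the thing itself.
- optics.recognise(camera, thing): "extent" ([left, top, width, height] in pixels, round what is visible of it).
- optics.regions_of(camera, thing): "region" (420x560 bool, what is visible of it) and "extent" ([left, top, width, height] in pixels, round what is visible of it).
- optics.pinpoint(camera, thing): "location" ([column, row] in pixels: a listed point, or the origin of a listed thing).
The state is a dict: "time": time; "q": joint angles; "qvel": joint speeds; "tau": joint torques, N m; "tool_pos": TCP position; "eef_rot": TCP orientation; "ft_force": force on the tool from outside, world axes, zero at the start; "wrist_torque": the same for the moment, N m; "width": finger opening in m; "grasp_force": force on a finger pad.
Only numpy, scipy, OpenCV 4.12 (cv2) and the standard library are available. Lean on these libraries where they do the work, as an engineer would, in place of code of your own. Each camera call takes 0.05 s, during which the arm holds its last target. There are 200 camera calls.

## Working session

There is one attempt and no reset: what is moved stays moved. The work goes in short steps, Python scripts to look and compute and a tool call to move; the robot and the scene stay as the last step left them, time stands still between calls to the robot, and variables do not carry over. Pictures are saved under pics/ and viewed, at most 10 in all, crops included, and the job is handed in when it is done.

Besides the shell and the picture viewer there is one more tool, called after ">>>" as a command line: name --argument value ..., lists and objects as JSON in quotes. drive_tool: Moves the arm, as the interface text tells. Its arguments: {"type":"object","properties":{"commands":{"type":"array","items":{"type":"object","properties":{"jaw":{"type":"number"},"x":{"type":"number"},"y":{"type":"number"},"z":{"type":"number"},"twist":{"type":"number"}}}}},"required":["commands"]}

```bash
mkdir -p pics; ls
cat > h.py <<'E'
import numpy as np, cv2
from cell import ctrl, optics
def cam(n):
    c=optics.camera_info(n); R=cv2.Rodrigues(np.array(c["rvec"],float))[0]
    return np.array(c["mtx"],float),R,np.array(c["tvec"],float).ravel()
def ray(n,p,z):
    K,R,t=cam(n); d=R.T@np.linalg.solve(K,[p[0],p[1],1.]); o=-R.T@t
    return o+d*(z-o[2])/d[2]
def proj(n,P):
    K,R,t=cam(n); q=K@(R@np.asarray(P,float)+t); return q[:2]/q[2]
def save(n,f,crop=None,s=1):
    im=optics.snapshot(n)
    if crop: l,t,w,h=crop; im=im[t:t+h,l:l+w]
    im=cv2.resize(im,None,fx=s,fy=s,interpolation=cv2.INTER_CUBIC)
    cv2.imwrite("pics/"+f,im[:,:,::-1])
E
python3 - <<'E'
from h import *
a=optics.snapshot("top");b=optics.snapshot("side")
cv2.imwrite("pics/top0.png",a[:,:,::-1]);cv2.imwrite("pics/side0.png",b[:,:,::-1])
for c in("top","side"):
    K,R,t=cam(c);print(c,-R.T@t,R[2],K[0,0])
    for n in("screen","grader","slot_mouth","catch","tub","dish","timer","tin"):
        for d in optics.pinpoint(c,n)[:3]:
            p=d["location"];print(n,np.round(p,1),round(d["confidence"],2),np.round(ray(c,p,0.03 if n in("slot_mouth","catch") else .005 if n=="screen" else 0),3))
s=ctrl.sense();print(s)
E
```

```text
pics
top [ 0.328256   -0.19148286  1.36244497] [ 0.12096118  0.00184173 -0.99265553] 510.4662451017374
screen [343.2 211.8] 0.96 [ 0.493 -0.333  0.005]
screen [436.6 217.4] 0.9 [ 0.472 -0.582  0.005]
screen [371.9 316.3] 0.81 [ 0.216 -0.399  0.005]
grader [172.5 218.2] 0.62 [0.486 0.125 0.   ]
slot_mouth [164.8 216.5] 0.94 [0.488 0.138 0.03 ]Traceback (most recent call last):
  File "<stdin>", line 7, in <module>
ValueError: it knows: dish, grader, screen, slot_mouth, timer, tin, tub
```

Run:
```python
from h import *
optics.snapshot("top");optics.snapshot("side")
for c in("top","side"):
    K,R,t=cam(c);print(c,-R.T@t,R[2],K[0,0])
    for n in("screen","grader","slot_mouth","tub","dish","timer","tin"):
        for d in optics.pinpoint(c,n)[:3]:
            p=d["location"];print(n,np.round(p,1),round(d["confidence"],2),np.round(ray(c,p,0.03 if n in("slot_mouth","catch") else .005 if n=="screen" else 0),3))
s=ctrl.sense();print(s)
```

```text
top [ 0.328256   -0.19148286  1.36244497] [ 0.12096118  0.00184173 -0.99265553] 510.4662451017374
screen [341.8 212.9] 0.82 [ 0.49  -0.33   0.005]
screen [440.3 218.9] 0.64 [ 0.468 -0.592  0.005]
screen [370.  313.3] 0.64 [ 0.224 -0.394  0.005]
grader [171.9 219.6] 0.73 [0.482 0.127 0.   ]
slot_mouth [166.2 216.1] 0.68 [0.489 0.135 0.03 ]
dish [156.4 122.8] 0.74 [0.751 0.171 0.   ]
timer [221.5 112.8] 0.7 [ 0.776 -0.008  0.   ]
tin [275.6 114.3] 0.88 [ 0.768 -0.157  0.   ]
side [-0.18514685 -1.09262722  0.80325956] [ 0.51875731  0.65250509 -0.55238389] 524.0130697564794
screen [230.4 330.8] 0.64 [ 0.225 -0.404  0.005]
screen [306.3 264.1] 0.58 [ 0.497 -0.335  0.005]
screen [378.4 328. ] 0.57 [ 0.471 -0.596  0.005]
grader [207.8 195.4] 0.98 [0.493 0.111 0.   ]
slot_mouth [206.2 181.7] 0.56 [0.507 0.138 0.03 ]
tub [306.6 263.3] 0.83 [ 0.504 -0.328  0.   ]
tub [334.9 198.5] 0.59 [ 0.775 -0.146  0.   ]
dish [265.6 162.9] 0.79 [0.757 0.169 0.   ]
timer [305.6 178.4] 0.61 [0.79  0.003 0.   ]
tin [335.6 200.2] 0.62 [ 0.77  -0.155  0.   ]
{'time': 1.05, 'q': array([-0.88379119,  0.50091489, -0.42697754,  1.5503951 ,  0.22079833,
        1.13831276, -0.21028086]), 'qvel': array([-0.00099996, -0.00032214, -0.00042242, -0.00011882, -0.00153078,
       -0.0001148 ,  0.00051094]), 'tau': array([ 9.77240552e-05, -5.66470563e+01, -5.81067011e+00, -2.79512107e+01,
       -6.67056581e-02,  2.06457137e-02,  6.91502066e-06]), 'tool_pos': array([0.26727795, 0.59250109, 0.22671938]), 'eef_rot': array([-1.49382067e-05,  2.10307188e-01,  9.77635354e-01, -1.39528716e-06]), 'ft_force': array([-0.38129732, -0.61144109,  0.19194342]), 'wrist_torque': array([0.00241926, 0.0294686 , 0.00924059]), 'grasp_force': 0.0, 'width': 0.09174917222730515}
```

View pics/top0.png

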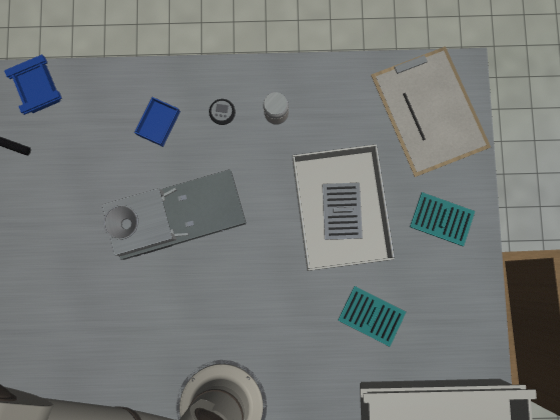

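View pics/side0.png

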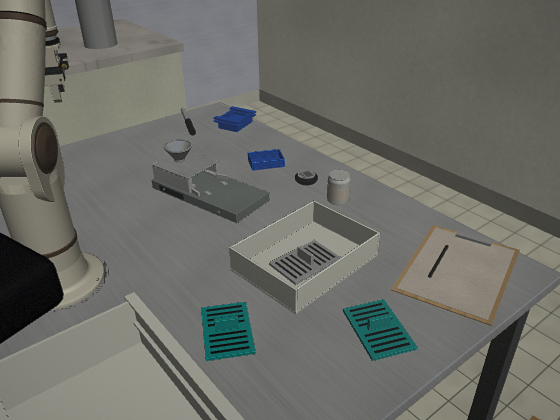

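Screen-shaped things: a grey one in the tub at top (342,212), and two teal ones on the bench at (441,219) and (372,316). The grey one fits, being steel and lying in the white tub. I'll confirm it in one crop.

Run:
```python
from h import *
im=optics.snapshot("top")
f=lambda l,t,w,h,s:cv2.resize(im[t:t+h,l:l+w],(int(w*s),int(h*s)),interpolation=cv2.INTER_CUBIC)
a=f(90,160,165,105,4.6);b=f(310,170,70,80,4.6)
cv2.imwrite("pics/g1.png",a[:,:,::-1]);cv2.imwrite("pics/s1.png",b[:,:,::-1])
for n in("grader","screen"):
  for c in("top","side"):
    if c=="side": optics.snapshot(c)
    for d in optics.regions_of(c,n)[:3]:
        m=d["region"].astype(np.uint8); cs=max(cv2.findContours(m,0,1)[0],key=cv2.contourArea)
        r=cv2.minAreaRect(cs);print(n,c,d["confidence"],d["extent"],r,np.round(cv2.boxPoints(r),1).tolist())
  optics.snapshot("top")
```

```text
grader top 0.75 [100.1, 171.2, 150.1, 90.0] ((172.26356506347656, 214.89280700683594), (60.16643142700195, 138.58224487304688), 74.57783508300781) [[97.5, 204.3000030517578], [231.10000610351562, 167.5], [247.10000610351562, 225.5], [113.5, 262.29998779296875]]
grader side 0.79 [154.4, 141.7, 114.0, 82.8] ((207.51470947265625, 186.308837890625), (117.1335220336914, 58.65251541137695), 30.963756561279297) [[142.1999969482422, 181.3000030517578], [172.39999389648438, 131.0], [272.79998779296875, 191.3000030517578], [242.60000610351562, 241.60000610351562]]
screen top 0.92 [338.6, 286.7, 67.2, 62.1] ((371.8999938964844, 316.20001220703125), (58.13776397705078, 38.01315689086914), 26.56505012512207) [[337.3999938964844, 320.20001220703125], [354.3999938964844, 286.20001220703125], [406.3999938964844, 312.20001220703125], [389.3999938964844, 346.20001220703125]]
screen top 0.74 [263.2, 91.6, 25.7, 32.0] ((276.0, 108.0), (32.0, 24.0), 90.0) [[264.0, 92.0], [288.0, 92.0], [288.0, 124.0], [264.0, 124.0]]
screen top 0.58 [324.4, 183.1, 38.0, 58.1] ((342.0762634277344, 210.67835998535156), (56
[... 387 characters left out ...]
5156], [327.0, 232.0], [341.6000061035156, 261.20001220703125], [282.3999938964844, 290.79998779296875]]
screen side 0.83 [344.7, 298.3, 72.9, 64.2] ((379.0440979003906, 328.5735168457031), (71.34341430664062, 45.790122985839844), 59.03623962402344) [[341.1000061035156, 309.79998779296875], [380.29998779296875, 286.20001220703125], [417.0, 347.3999938964844], [377.79998779296875, 370.8999938964844]]
screen side 0.79 [203.2, 301.3, 50.2, 58.0] ((226.87998962402344, 330.6600036621094), (53.598697662353516, 49.9217414855957), 81.8698959350586) [[198.39999389648438, 307.70001220703125], [247.8000030517578, 300.6000061035156], [255.39999389648438, 353.70001220703125], [206.0, 360.70001220703125]]
```

View pics/g1.png

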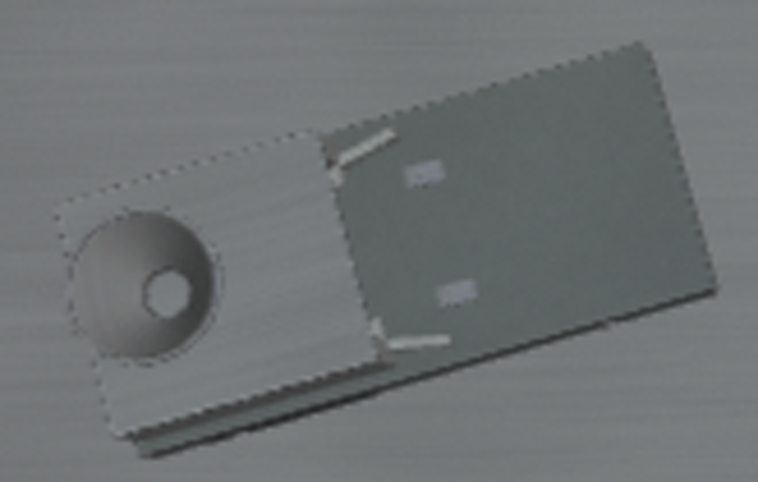

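View pics/s1.png

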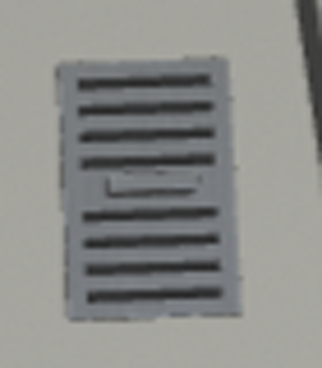

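The crop confirms it: the grey steel screen with dark slots and a fin lies in the tub, centred near top (342,211). The grader crop shows the hood on the left, two bright catch teeth at about (182,197) and (189,223), and the bed's rear corners at about (230,169) and (246,223). The way in is to the left and slightly down. Next I fit the poses.

```bash
cat > fit.py <<'E'
from h import *
from scipy.optimize import least_squares
def R2(a): return np.array([[np.cos(a),-np.sin(a)],[np.sin(a),np.cos(a)]])
def place(p,P):
    P=np.asarray(P,float); return np.append(R2(p[2])@P[:2]+p[:2],P[2])
def fitpose(n,px,obj,p0,extra=0):
    # obj(p)-> list of 3D local points
    f=lambda p:np.ravel([proj(n,place(p,P))-q for P,q in zip(obj(p),px)])
    r=least_squares(f,p0,loss="soft_l1");return r.x,f(r.x).reshape(-1,2)
E
python3 - <<'E'
from fit import *
o=lambda c,l,t:(np.array(c,float)+.5)/4.6-.5+[l,t]
g=o([(643,43),(716,290),(318,130),(385,358),(424,172),(457,293),(392,132),(450,340)],90,160)
def obj(p):
    w,tx=p[3],p[4]
    return [(-.185,-.075,.03),(-.185,.075,.03),(0,-w,.081),(0,w,.081),(tx,-.036,.032),(tx,.036,.032),(-.034,-.0605,.042),(-.034,.0605,.042)]
p,r=fitpose("top",g,obj,[.488,.138,1.83,.06,-.03]);print(p,np.degrees(p[2]));print(np.round(r,1))
for u in(1,-1):
    q=[(P[0],u*P[1],P[2]) for P in obj(p)]
s=o([(57,62),(228,57),(241,316),(70,320)],310,170)
p2,r2=fitpose("top",s,lambda p:[(.075,.05,.013),(.075,-.05,.013),(-.075,-.05,.013),(-.075,.05,.013)],[.49,-.33,0]);print(p2,np.degrees(p2[2]));print(np.round(r2,1))
# side check of predictions
print("side mouth",proj("side",[*p[:2],.03]),"screen fin top",proj("side",[*p2[:2],.041]), "top fin",proj("top",[*p2[:2],.041]))
E
```

```text
[ 0.4913711   0.12503702  1.8364474   0.06614458 -0.04274314] 105.22068517549243
[[ 0.5 -0.5]
 [ 0.  -0.3]
 [-0.2  0.1]
 [-1.5  0.2]
 [ 0.1  0.3]
 [ 0.   0.1]
 [ 0.6  0.6]
 [-0.  -0.6]]
[ 0.49524571 -0.32953193  0.01178152] 0.6750314560416375
[[ 0.   0.3]
 [ 0.2  0.1]
 [ 0.2 -0.4]
 [-0.4  0. ]]
side mouth [203.99246739 185.04113273] screen fin top [304.47622206 251.67596557] top fin [343.03695377 209.10986966]
```

>>> drive_tool --commands '[{"jaw":1,"x":0.25,"y":-1,"z":0,"twist":-0.235},{"jaw":1,"x":0.25,"y":-1,"z":0,"twist":-0.235},{"jaw":1,"x":0.25,"y":-1,"z":0,"twist":-0.235},{"jaw":1,"x":0.25,"y":-1,"z":0,"twist":-0.235},{"jaw":1,"x":0.25,"y":-1,"z":0,"twist":-0.235},{"jaw":1,"x":0.25,"y":-1,"z":0,"twist":-0.235},{"jaw":1,"x":0.25,"y":-1,"z":0,"twist":-0.235},{"jaw":1,"x":0.25,"y":-1,"z":0,"twist":-0.235},{"jaw":1,"x":0.25,"y":-1,"z":0,"twist":-0.235},{"jaw":1,"x":0.25,"y":-1,"z":0,"twist":-0.235}]'

```text
time: 2.33
tool_pos: [0.3174, 0.3916, 0.2269]
eef_rot: [0.0, 0.329, 0.944, 0.0]
ft_force: [0.2, 0.6, 0.0]
width: 0.092
grasp_force: 0.0
```

>>> drive_tool --commands '[{"jaw":1,"x":0.25,"y":-1,"z":0,"twist":-0.235},{"jaw":1,"x":0.25,"y":-1,"z":0,"twist":-0.235},{"jaw":1,"x":0.25,"y":-1,"z":0,"twist":-0.235},{"jaw":1,"x":0.25,"y":-1,"z":0,"twist":-0.235},{"jaw":1,"x":0.25,"y":-1,"z":0,"twist":-0.235},{"jaw":1,"x":0.25,"y":-1,"z":0,"twist":-0.235},{"jaw":1,"x":0.25,"y":-1,"z":0,"twist":-0.235},{"jaw":1,"x":0.25,"y":-1,"z":0,"twist":-0.235},{"jaw":1,"x":0.25,"y":-1,"z":0,"twist":-0.235},{"jaw":1,"x":0.25,"y":-1,"z":0,"twist":-0.235}]'

```text
time: 3.17
tool_pos: [0.3675, 0.1917, 0.227]
eef_rot: [0.0, 0.443, 0.897, 0.0]
ft_force: [0.9, -0.1, -0.9]
width: 0.0922
grasp_force: 0.0
```

>>> drive_tool --commands '[{"jaw":1,"x":0.25,"y":-1,"z":0,"twist":-0.235},{"jaw":1,"x":0.25,"y":-1,"z":0,"twist":-0.235},{"jaw":1,"x":0.25,"y":-1,"z":0,"twist":-0.235},{"jaw":1,"x":0.25,"y":-1,"z":0,"twist":-0.235},{"jaw":1,"x":0.25,"y":-1,"z":0,"twist":-0.235},{"jaw":1,"x":0.25,"y":-1,"z":0,"twist":-0.235},{"jaw":1,"x":0.25,"y":-1,"z":0,"twist":-0.235},{"jaw":1,"x":0.25,"y":-1,"z":0,"twist":-0.235},{"jaw":1,"x":0.25,"y":-1,"z":0,"twist":-0.235},{"jaw":1,"x":0.25,"y":-1,"z":0,"twist":-0.235}]'

```text
time: 4.0
tool_pos: [0.4175, -0.0084, 0.227]
eef_rot: [0.0, 0.549, 0.836, 0.0]
ft_force: [0.3, -1.0, -0.3]
width: 0.0915
grasp_force: 0.0
```

>>> drive_tool --commands '[{"jaw":1,"x":0.25,"y":-1,"z":0,"twist":-0.235},{"jaw":1,"x":0.25,"y":-1,"z":0,"twist":-0.235},{"jaw":1,"x":0.25,"y":-1,"z":0,"twist":-0.235},{"jaw":1,"x":0.25,"y":-1,"z":0,"twist":-0.235},{"jaw":1,"x":0.25,"y":-1,"z":0,"twist":-0.235},{"jaw":1,"x":0.25,"y":-1,"z":0,"twist":-0.235},{"jaw":1,"x":0.25,"y":-1,"z":0,"twist":-0.235},{"jaw":1,"x":0.25,"y":-1,"z":0,"twist":-0.235},{"jaw":1,"x":0.25,"y":-1,"z":0,"twist":-0.235},{"jaw":1,"x":0.25,"y":-1,"z":0,"twist":-0.235}]'

```text
time: 4.83
tool_pos: [0.4677, -0.2095, 0.2266]
eef_rot: [-0.0, 0.648, 0.761, -0.0]
ft_force: [0.5, 1.1, 0.2]
width: 0.0918
grasp_force: 0.0
```

>>> drive_tool --commands '[{"jaw":1,"x":0.25,"y":-1,"z":0,"twist":-0.235},{"jaw":1,"x":0.25,"y":-1,"z":0,"twist":-0.235},{"jaw":1,"x":0.25,"y":-1,"z":0,"twist":-0.235},{"jaw":1,"x":0.25,"y":-1,"z":0,"twist":-0.235},{"jaw":1,"x":0.25,"y":-1,"z":0,"twist":-0.235},{"jaw":1,"x":0.2,"y":-1,"z":0,"twist":-0.235},{"jaw":1,"x":0,"y":0,"z":0,"twist":0},{"jaw":1,"x":0,"y":0,"z":0,"twist":0}]'

```text
time: 5.5
tool_pos: [0.4957, -0.3296, 0.2261]
eef_rot: [-0.0, 0.703, 0.711, -0.001]
ft_force: [-0.0, -0.0, 0.9]
width: 0.0919
grasp_force: 0.0
```

>>> drive_tool --commands '[{"jaw":1,"z":-1},{"jaw":1,"z":-1},{"jaw":1,"z":-1},{"jaw":1,"z":-1},{"jaw":1,"z":-1},{"jaw":1,"z":-1},{"jaw":1,"z":-1},{"jaw":1,"z":-1},{"jaw":1,"z":-0.8},{"jaw":1,"z":0}]'

```text
validation failed for argument at $.co...
```

>>> drive_tool --commands '[{"jaw":1,"z":-0.4},{"jaw":1,"z":-0.4},{"jaw":1,"z":-0.4},{"jaw":1,"z":-0.3},{"jaw":1,"z":0},{"jaw":1,"z":0}]'

```text
validation failed for argument at $.co...
```

Run:
```python
from h import *
save("side","side1.png",(210,170,190,150),4)
```

```text
(no output)
```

View pics/side1.png

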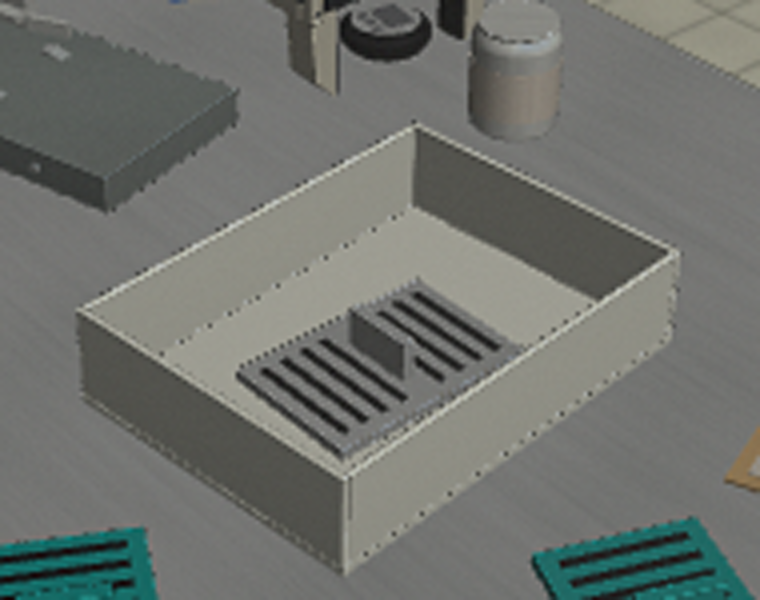

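The move was refused because every key must be given, so the arm hasn't moved. The crop shows the fingertips above at the top edge and the screen untouched in the tub, with its fin at about crop (380,340).

>>> drive_tool --commands '[{"jaw":1,"x":0,"y":0,"z":-1,"twist":0},{"jaw":1,"x":0,"y":0,"z":-1,"twist":0},{"jaw":1,"x":0,"y":0,"z":-1,"twist":0},{"jaw":1,"x":0,"y":0,"z":-1,"twist":0},{"jaw":1,"x":0,"y":0,"z":-1,"twist":0},{"jaw":1,"x":0,"y":0,"z":-1,"twist":0},{"jaw":1,"x":0,"y":0,"z":-1,"twist":0},{"jaw":1,"x":0,"y":0,"z":-1,"twist":0},{"jaw":1,"x":0,"y":0,"z":-0.8,"twist":0},{"jaw":1,"x":0,"y":0,"z":0,"twist":0}]'

```text
time: 6.38
tool_pos: [0.4942, -0.3245, 0.0474]
eef_rot: [-0.003, 0.701, 0.713, -0.0]
ft_force: [-0.7, 0.1, -0.5]
width: 0.092
grasp_force: 0.0
```

>>> drive_tool --commands '[{"jaw":1,"x":0,"y":0,"z":-0.4,"twist":0},{"jaw":1,"x":0,"y":0,"z":-0.4,"twist":0},{"jaw":1,"x":0,"y":0,"z":-0.4,"twist":0},{"jaw":1,"x":0,"y":0,"z":-0.3,"twist":0},{"jaw":1,"x":0,"y":0,"z":0,"twist":0},{"jaw":1,"x":0,"y":0,"z":0,"twist":0}]'

```text
time: 6.88
tool_pos: [0.4961, -0.3274, 0.0206]
eef_rot: [-0.0, 0.702, 0.712, -0.0]
ft_force: [0.0, -0.4, -0.3]
width: 0.092
grasp_force: 0.0
```

>>> drive_tool --commands '[{"jaw":0,"x":0,"y":0,"z":0,"twist":0},{"jaw":0,"x":0,"y":0,"z":0,"twist":0},{"jaw":0,"x":0,"y":0,"z":0,"twist":0},{"jaw":0,"x":0,"y":0,"z":0,"twist":0},{"jaw":0,"x":0,"y":0,"z":0,"twist":0},{"jaw":0,"x":0,"y":0,"z":0,"twist":0},{"jaw":0,"x":0,"y":0,"z":0,"twist":0},{"jaw":0,"x":0,"y":0,"z":0,"twist":0},{"jaw":0,"x":0,"y":0,"z":0,"twist":0},{"jaw":0,"x":0,"y":0,"z":0,"twist":0}]'

```text
time: 7.72
tool_pos: [0.4962, -0.3275, 0.0207]
eef_rot: [-0.0, 0.702, 0.712, -0.0]
ft_force: [-0.0, 0.2, 0.1]
width: 0.0299
grasp_force: 0.0
```

>>> drive_tool --commands '[{"jaw":0.3,"x":0,"y":-0.05,"z":-0.12,"twist":0},{"jaw":0.3,"x":0,"y":-0.05,"z":-0.12,"twist":0},{"jaw":0,"x":0,"y":0,"z":0,"twist":0},{"jaw":0,"x":0,"y":0,"z":0,"twist":0},{"jaw":0,"x":0,"y":0,"z":0,"twist":0},{"jaw":0,"x":0,"y":0,"z":0,"twist":0},{"jaw":0,"x":0,"y":0,"z":0,"twist":0},{"jaw":0,"x":0,"y":0,"z":0,"twist":0},{"jaw":0,"x":0,"y":0,"z":0,"twist":0},{"jaw":0,"x":0,"y":0,"z":0,"twist":0}]'

```text
time: 8.55
tool_pos: [0.4964, -0.3294, 0.0159]
eef_rot: [0.0, 0.702, 0.712, 0.0]
ft_force: [1.4, -0.6, -1.6]
width: 0.01
grasp_force: 30.0
```

>>> drive_tool --commands '[{"jaw":0,"x":0,"y":0,"z":0.2,"twist":0},{"jaw":0,"x":0,"y":0,"z":0.5,"twist":0},{"jaw":0,"x":0,"y":0,"z":0.8,"twist":0},{"jaw":0,"x":0,"y":0,"z":0.8,"twist":0},{"jaw":0,"x":0,"y":0,"z":0.8,"twist":0},{"jaw":0,"x":0,"y":0,"z":0.8,"twist":0},{"jaw":0,"x":0,"y":0,"z":0.8,"twist":0},{"jaw":0,"x":0,"y":0,"z":0.5,"twist":0},{"jaw":0,"x":0,"y":0,"z":0,"twist":0},{"jaw":0,"x":0,"y":0,"z":0,"twist":0}]'

```text
time: 9.38
tool_pos: [0.4963, -0.3295, 0.1204]
eef_rot: [0.0, 0.702, 0.712, 0.0]
ft_force: [0.1, 0.9, -5.4]
width: 0.0097
grasp_force: 30.0
```

>>> drive_tool --commands '[{"jaw":0,"x":0.07,"y":0.5,"z":0,"twist":-0.7},{"jaw":0,"x":0.07,"y":0.9,"z":0,"twist":-0.7},{"jaw":0,"x":0.07,"y":1,"z":0,"twist":-0.7},{"jaw":0,"x":0.07,"y":1,"z":0,"twist":-0.7},{"jaw":0,"x":0.07,"y":1,"z":0,"twist":-0.7},{"jaw":0,"x":0.07,"y":1,"z":0,"twist":-0.7},{"jaw":0,"x":0.07,"y":1,"z":0,"twist":-0.7},{"jaw":0,"x":0.07,"y":1,"z":0,"twist":-0.7},{"jaw":0,"x":0.07,"y":1,"z":0,"twist":-0.7},{"jaw":0,"x":0.07,"y":1,"z":0,"twist":-0.7}]'

```text
time: 10.22
tool_pos: [0.509, -0.1402, 0.1186]
eef_rot: [-0.001, 0.911, 0.412, -0.001]
ft_force: [-0.5, -0.1, -4.9]
width: 0.0097
grasp_force: 30.0
```

>>> drive_tool --commands '[{"jaw":0,"x":0.07,"y":1,"z":0,"twist":-0.7},{"jaw":0,"x":0.07,"y":1,"z":0,"twist":-0.7},{"jaw":0,"x":0.07,"y":1,"z":0,"twist":-0.7},{"jaw":0,"x":0.07,"y":1,"z":0,"twist":-0.7},{"jaw":0,"x":0.07,"y":1,"z":0,"twist":-0.7},{"jaw":0,"x":0.07,"y":1,"z":0,"twist":-0.7},{"jaw":0,"x":0.07,"y":1,"z":0,"twist":-0.7},{"jaw":0,"x":0.07,"y":0.7,"z":0,"twist":-0.7},{"jaw":0,"x":0,"y":0,"z":0,"twist":0},{"jaw":0,"x":0,"y":0,"z":0,"twist":0}]'

```text
time: 11.05
tool_pos: [0.5205, 0.0135, 0.1188]
eef_rot: [0.0, 0.991, 0.135, -0.001]
ft_force: [0.1, -0.5, -4.5]
width: 0.0098
grasp_force: 30.0
```

Run:
```python
from h import *
save("top","top2.png",(90,160,190,120),4.2)
s=ctrl.sense();print(s["tool_pos"],s["eef_rot"],s["q"].round(2),s["width"],s["ft_force"])
```

```text
[0.52059109 0.01217625 0.11907409] [ 4.22875810e-04  9.91002274e-01  1.33841102e-01 -9.34063817e-04] [-0.52  0.43  0.55  1.99 -0.3   0.81 -1.1 ] 0.010045495850351045 [-0.52728413 -0.33583006 -5.54386729]
```

View pics/top2.png

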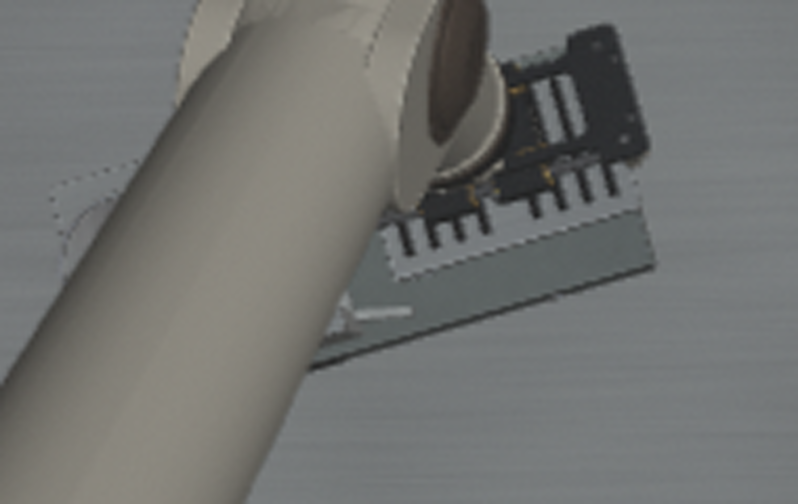

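Run:
```python
from fit import *
g=np.array([.4914,.1250,1.8364])
o=lambda c,l,t:(np.array(c,float)+.5)/4.2-.5+[l,t]
for c,z in(((398,280),.116),((640,208),.116),((410,311),.042),((655,268),.03)):
    P=ray("top",o(c,90,160),z);print(c,np.round(R2(g[2]).T@(P[:2]-g[:2]),4))
T=ctrl.sense()["tool_pos"];print("tcp",np.round(R2(g[2]).T@(T[:2]-g[:2]),4))
save("side","side2.png",(140,120,150,110),5)
```

```text
(398, 280) [-0.0439  0.0526]
(640, 208) [-0.1911  0.052 ]
(410, 311) [-0.033   0.0621]
(655, 268) [-0.1848  0.078 ]
tcp [-0.1165  0.0014]
```

View pics/side2.png

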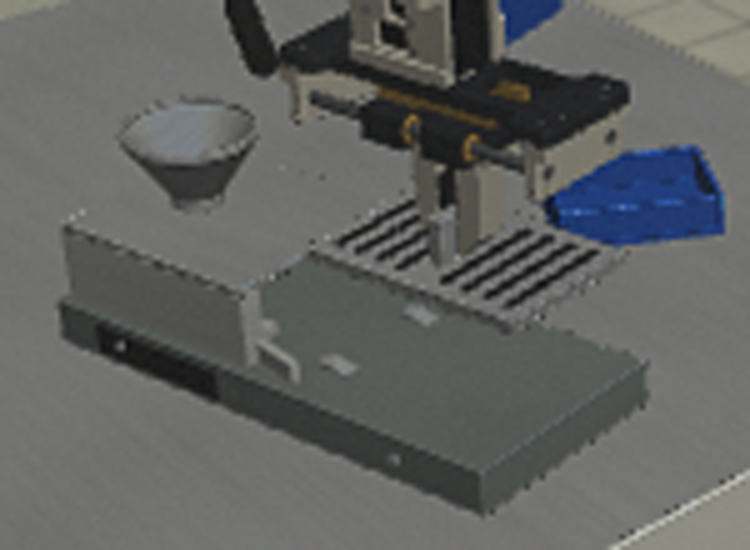

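The side crop shows the screen held level above the bed, short of the mouth and clear of the hood and guides. I'm lowering it with a small lateral correction.

>>> drive_tool --commands '[{"jaw":0,"x":0.05,"y":0.01,"z":-0.3,"twist":-0.02},{"jaw":0,"x":0,"y":0,"z":-0.6,"twist":0},{"jaw":0,"x":0,"y":0,"z":-0.6,"twist":0},{"jaw":0,"x":0,"y":0,"z":-0.6,"twist":0},{"jaw":0,"x":0,"y":0,"z":-0.6,"twist":0},{"jaw":0,"x":0,"y":0,"z":-0.5,"twist":0},{"jaw":0,"x":0,"y":0,"z":-0.3,"twist":0},{"jaw":0,"x":0,"y":0,"z":-0.2,"twist":0},{"jaw":0,"x":0,"y":0,"z":0,"twist":0},{"jaw":0,"x":0,"y":0,"z":0,"twist":0}]'

```text
time: 11.98
tool_pos: [0.5226, 0.0126, 0.0459]
eef_rot: [0.0, 0.991, 0.132, 0.0]
ft_force: [-0.4, -0.4, -4.6]
width: 0.0098
grasp_force: 30.0
```

>>> drive_tool --commands '[{"jaw":0,"x":0,"y":0,"z":-0.08,"twist":0},{"jaw":0,"x":0,"y":0,"z":-0.05,"twist":0},{"jaw":0,"x":0,"y":0,"z":-0.05,"twist":0},{"jaw":0,"x":0,"y":0,"z":-0.05,"twist":0},{"jaw":0,"x":0,"y":0,"z":0,"twist":0},{"jaw":0,"x":0,"y":0,"z":0,"twist":0}]'

```text
time: 12.48
tool_pos: [0.5228, 0.0128, 0.0415]
eef_rot: [-0.0, 0.991, 0.132, 0.0]
ft_force: [0.6, -0.6, -4.3]
width: 0.0096
grasp_force: 30.0
```

>>> drive_tool --commands '[{"jaw":0,"x":0,"y":0,"z":-0.03,"twist":0},{"jaw":0,"x":0,"y":0,"z":-0.03,"twist":0},{"jaw":0,"x":0,"y":0,"z":0,"twist":0},{"jaw":0,"x":0,"y":0,"z":0,"twist":0}]'

```text
time: 12.82
tool_pos: [0.5228, 0.0128, 0.0408]
eef_rot: [-0.0, 0.991, 0.132, 0.0]
ft_force: [-2.8, 0.2, 6.5]
width: 0.0098
grasp_force: 30.0
```

>>> drive_tool --commands '[{"jaw":0,"x":0,"y":0,"z":0.025,"twist":0},{"jaw":0,"x":-0.0525,"y":0.193,"z":0,"twist":0},{"jaw":0,"x":-0.0525,"y":0.193,"z":0,"twist":0},{"jaw":0,"x":-0.0525,"y":0.193,"z":0,"twist":0},{"jaw":0,"x":-0.0525,"y":0.193,"z":0,"twist":0},{"jaw":0,"x":-0.0525,"y":0.193,"z":0,"twist":0},{"jaw":0,"x":-0.0525,"y":0.193,"z":0,"twist":0},{"jaw":0,"x":-0.0525,"y":0.193,"z":0,"twist":0},{"jaw":0,"x":0,"y":0,"z":0,"twist":0}]'

```text
time: 13.57
tool_pos: [0.5152, 0.0407, 0.0408]
eef_rot: [-0.0, 0.991, 0.132, 0.0]
ft_force: [1.6, -2.1, 2.5]
width: 0.0099
grasp_force: 30.0
```

>>> drive_tool --commands '[{"jaw":0,"x":-0.039,"y":0.145,"z":0,"twist":0},{"jaw":0,"x":-0.039,"y":0.145,"z":0,"twist":0},{"jaw":0,"x":-0.039,"y":0.145,"z":0,"twist":0},{"jaw":0,"x":-0.039,"y":0.145,"z":0,"twist":0},{"jaw":0,"x":-0.039,"y":0.145,"z":0,"twist":0},{"jaw":0,"x":0,"y":0,"z":0,"twist":0}]'

```text
time: 14.07
tool_pos: [0.5113, 0.0546, 0.0408]
eef_rot: [-0.0, 0.991, 0.132, 0.0]
ft_force: [2.2, -3.2, 4.3]
width: 0.0097
grasp_force: 30.0
```

>>> drive_tool --commands '[{"jaw":0,"x":-0.039,"y":0.145,"z":0.01,"twist":0},{"jaw":0,"x":-0.039,"y":0.145,"z":0,"twist":0},{"jaw":0,"x":-0.039,"y":0.145,"z":0,"twist":0},{"jaw":0,"x":-0.039,"y":0.145,"z":0,"twist":0},{"jaw":0,"x":-0.039,"y":0.145,"z":0,"twist":0},{"jaw":0,"x":-0.039,"y":0.145,"z":0,"twist":0},{"jaw":0,"x":0,"y":0,"z":0,"twist":0},{"jaw":0,"x":0,"y":0,"z":0,"twist":0}]'

```text
time: 14.73
tool_pos: [0.5063, 0.0726, 0.0408]
eef_rot: [-0.0, 0.991, 0.132, -0.0]
ft_force: [0.6, -2.2, 2.4]
width: 0.0096
grasp_force: 30.0
```

>>> drive_tool --commands '[{"jaw":0.35,"x":0,"y":0,"z":0,"twist":0},{"jaw":0.35,"x":0,"y":0,"z":0,"twist":0},{"jaw":0.35,"x":0,"y":0,"z":0,"twist":0},{"jaw":0.35,"x":0,"y":0,"z":0,"twist":0},{"jaw":0.35,"x":0,"y":0,"z":0.3,"twist":0},{"jaw":0.35,"x":0,"y":0,"z":0.6,"twist":0},{"jaw":0.35,"x":0,"y":0,"z":1,"twist":0},{"jaw":0.35,"x":0,"y":0,"z":1,"twist":0},{"jaw":0.35,"x":0,"y":0,"z":1,"twist":0},{"jaw":0.35,"x":0,"y":0,"z":1,"twist":0}]'

```text
time: 15.57
tool_pos: [0.5066, 0.0715, 0.1408]
eef_rot: [-0.0, 0.991, 0.131, 0.0]
ft_force: [0.8, -0.0, -0.6]
width: 0.0323
grasp_force: 0.0
```

>>> drive_tool --commands '[{"jaw":0,"x":0.096,"y":-0.354,"z":0.2,"twist":1},{"jaw":0,"x":0.096,"y":-0.354,"z":0,"twist":1},{"jaw":0,"x":0.096,"y":-0.354,"z":0,"twist":1},{"jaw":0,"x":0.096,"y":-0.354,"z":0,"twist":1},{"jaw":0,"x":0.096,"y":-0.354,"z":0,"twist":1},{"jaw":0,"x":0.096,"y":-0.354,"z":0,"twist":1},{"jaw":0,"x":0.096,"y":-0.354,"z":0,"twist":1},{"jaw":0,"x":0.096,"y":-0.354,"z":0,"twist":1},{"jaw":0,"x":0.096,"y":-0.354,"z":0,"twist":1},{"jaw":0,"x":0.096,"y":-0.354,"z":0,"twist":1}]'

```text
time: 16.4
tool_pos: [0.526, 0.0002, 0.144]
eef_rot: [0.0, 0.791, 0.612, 0.0]
ft_force: [-0.3, 0.2, 0.8]
width: 0.0004
grasp_force: 0.0
```

>>> drive_tool --commands '[{"jaw":0,"x":0.096,"y":-0.354,"z":0,"twist":1},{"jaw":0,"x":0.096,"y":-0.354,"z":0,"twist":1},{"jaw":0,"x":0.096,"y":-0.354,"z":0,"twist":1},{"jaw":0,"x":0.096,"y":-0.354,"z":0,"twist":1},{"jaw":0,"x":0.096,"y":-0.354,"z":0,"twist":1},{"jaw":0,"x":0,"y":0,"z":0,"twist":0},{"jaw":0,"x":0,"y":0,"z":0,"twist":0}]'

```text
time: 16.98
tool_pos: [0.5355, -0.0351, 0.1437]
eef_rot: [0.0, 0.61, 0.793, 0.0]
ft_force: [-0.2, 0.6, 0.5]
width: 0.0006
grasp_force: 0.0
```

Run:
```python
from fit import *
save("side","side3.png",(140,120,150,110),5)
g=np.array([.4914,.1250,1.8364]);s=ctrl.sense();T=s["tool_pos"];print(T,s["q"].round(2),s["eef_rot"],np.round(R2(g[2]).T@(T[:2]-g[:2]),4))
```

```text
[ 0.53537217 -0.03454775  0.14347801] [-0.2   0.38  0.26  1.93 -0.13  0.85  0.39] [1.87140820e-04 6.09350710e-01 7.92900757e-01 2.58113823e-04] [-0.1655 -0.0006]
```

View pics/side3.png

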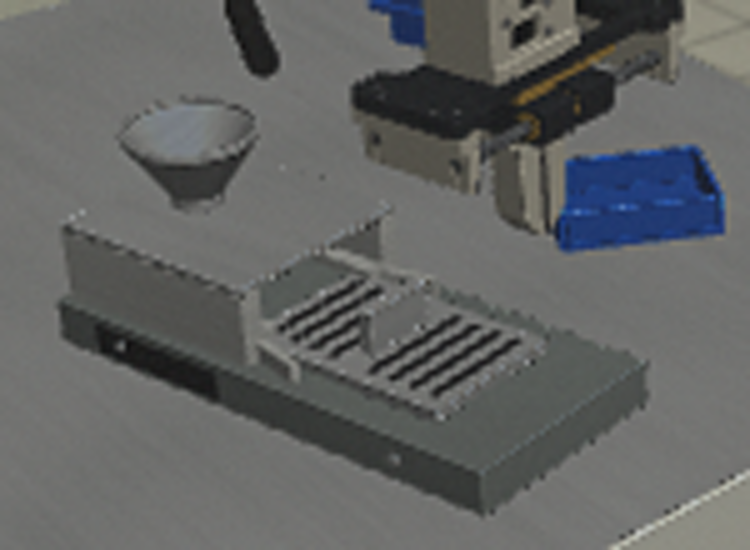

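The screen lies flat on the bed with its leading edge between the guides and in the mouth; its rear corners are at crop (440,412) and (548,340). The gripper is behind it. Lowering the closed fingers behind the rear edge.

>>> drive_tool --commands '[{"jaw":0,"x":0,"y":0,"z":-0.6,"twist":0},{"jaw":0,"x":0,"y":0,"z":-0.8,"twist":0},{"jaw":0,"x":0,"y":0,"z":-0.8,"twist":0},{"jaw":0,"x":0,"y":0,"z":-0.8,"twist":0},{"jaw":0,"x":0,"y":0,"z":-0.8,"twist":0},{"jaw":0,"x":0,"y":0,"z":-0.8,"twist":0},{"jaw":0,"x":0,"y":0,"z":-0.5,"twist":0},{"jaw":0,"x":0,"y":0,"z":-0.3,"twist":0},{"jaw":0,"x":0,"y":0,"z":0,"twist":0},{"jaw":0,"x":0,"y":0,"z":0,"twist":0}]'

```text
time: 17.87
tool_pos: [0.5353, -0.0344, 0.0347]
eef_rot: [-0.0, 0.608, 0.794, -0.0]
ft_force: [-0.2, -0.1, 0.4]
width: 0.0001
grasp_force: 0.0
```

>>> drive_tool --commands '[{"jaw":0,"x":0,"y":0,"z":-0.1,"twist":0},{"jaw":0,"x":-0.0525,"y":0.193,"z":0,"twist":0},{"jaw":0,"x":-0.0525,"y":0.193,"z":0,"twist":0},{"jaw":0,"x":-0.0525,"y":0.193,"z":0,"twist":0},{"jaw":0,"x":-0.0525,"y":0.193,"z":0,"twist":0},{"jaw":0,"x":-0.0525,"y":0.193,"z":0,"twist":0},{"jaw":0,"x":-0.0525,"y":0.193,"z":0,"twist":0},{"jaw":0,"x":-0.0525,"y":0.193,"z":0,"twist":0},{"jaw":0,"x":-0.0525,"y":0.193,"z":0,"twist":0},{"jaw":0,"x":0,"y":0,"z":0,"twist":0}]'

```text
time: 18.7
tool_pos: [0.527, -0.0034, 0.033]
eef_rot: [0.0, 0.608, 0.794, 0.0]
ft_force: [0.6, -0.3, 0.6]
width: 0.0005
grasp_force: 0.2
```

>>> drive_tool --commands '[{"jaw":0,"x":-0.0525,"y":0.193,"z":0,"twist":0},{"jaw":0,"x":-0.0525,"y":0.193,"z":0,"twist":0},{"jaw":0,"x":-0.0525,"y":0.193,"z":0,"twist":0},{"jaw":0,"x":-0.0525,"y":0.193,"z":0,"twist":0},{"jaw":0,"x":-0.0525,"y":0.193,"z":0,"twist":0},{"jaw":0,"x":-0.0525,"y":0.193,"z":0,"twist":0},{"jaw":0,"x":-0.0525,"y":0.193,"z":0,"twist":0},{"jaw":0,"x":-0.0525,"y":0.193,"z":0,"twist":0}]'

```text
time: 19.37
tool_pos: [0.5185, 0.0275, 0.0329]
eef_rot: [0.0, 0.608, 0.794, 0.0]
ft_force: [1.4, -4.4, 1.2]
width: 0.0002
grasp_force: 2.1
```

>>> drive_tool --commands '[{"jaw":0,"x":-0.0525,"y":0.193,"z":0,"twist":0},{"jaw":0,"x":-0.0525,"y":0.193,"z":0,"twist":0},{"jaw":0,"x":-0.0525,"y":0.193,"z":0,"twist":0},{"jaw":0,"x":-0.0525,"y":0.193,"z":0,"twist":0},{"jaw":0,"x":-0.0525,"y":0.193,"z":0,"twist":0},{"jaw":0,"x":-0.0525,"y":0.193,"z":0,"twist":0},{"jaw":0,"x":-0.0525,"y":0.193,"z":0,"twist":0},{"jaw":0,"x":-0.0525,"y":0.193,"z":0,"twist":0}]'

```text
time: 20.03
tool_pos: [0.5101, 0.0584, 0.0329]
eef_rot: [0.0, 0.608, 0.794, 0.0]
ft_force: [0.7, -5.0, 2.9]
width: 0.0005
grasp_force: 2.4
```

>>> drive_tool --commands '[{"jaw":0,"x":-0.0197,"y":0.0724,"z":0,"twist":0},{"jaw":0,"x":-0.0197,"y":0.0724,"z":0,"twist":0},{"jaw":0,"x":-0.0197,"y":0.0724,"z":0,"twist":0},{"jaw":0,"x":-0.0197,"y":0.0724,"z":0,"twist":0},{"jaw":0,"x":-0.0197,"y":0.0724,"z":0,"twist":0},{"jaw":0,"x":-0.0197,"y":0.0724,"z":0,"twist":0},{"jaw":0,"x":-0.0197,"y":0.0724,"z":0,"twist":0},{"jaw":0,"x":-0.0197,"y":0.0724,"z":0,"twist":0},{"jaw":0,"x":-0.0197,"y":0.0724,"z":0,"twist":0}]'

```text
time: 20.78
tool_pos: [0.5066, 0.0712, 0.0328]
eef_rot: [-0.0, 0.608, 0.794, 0.0]
ft_force: [0.8, -3.8, 1.4]
width: 0.0005
grasp_force: 2.5
```

Run:
```python
from h import *
save("side","side4.png",(180,150,80,60),10)
```

```text
(no output)
```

View pics/side4.png

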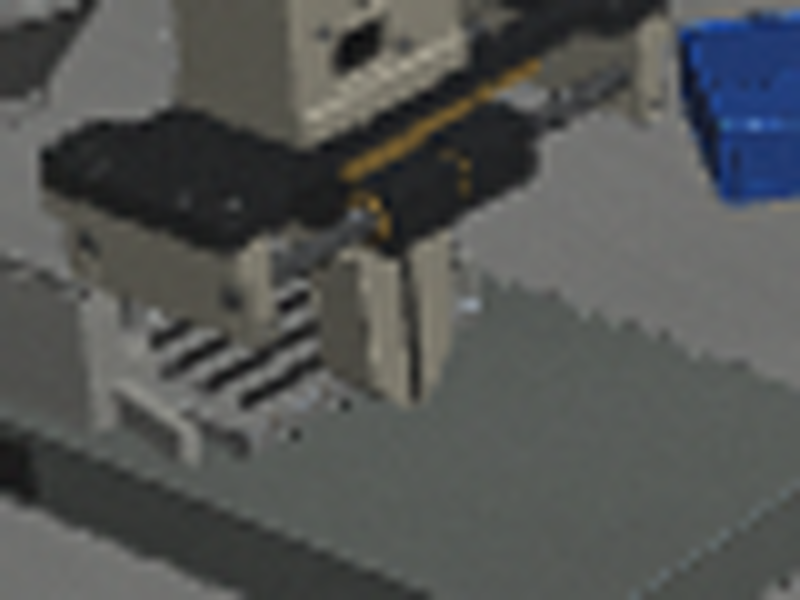

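The crop shows the screen's rear edge running from about (250,445) to (345,390), just at the teeth; the far tooth glints at (465,300). Working out how far it still has to go.

Run:
```python
from fit import *
g=np.array([.4914,.1250,1.8364])
L=lambda P:np.round(R2(g[2]).T@(P[:2]-g[:2]),4)
f=lambda c,s,l,t:(np.array(c,float)+.5)/s-.5+[l,t]
S4=lambda c,z:print(c,z,L(ray("side",f(c,10,180,150),z)))
S4((345,390),.038);S4((345,400),.03);S4((262,425),.038);S4((250,455),.03);S4((465,300),.033);S4((410,403),.033);S4((375,400),.033)
S2=lambda c,z:print("s2",c,z,L(ray("side",f(c,5,140,120),z)))
S2((420,315),.032);S2((340,365),.032);S2((297,380),.03);S2((640,365),.03);S2((485,482),.03)
S2((440,412),.038);S2((548,340),.038)
T=ctrl.sense()["tool_pos"];print(L(T))
```

```text
(345, 390) 0.038 [-0.0488  0.0085]
(345, 400) 0.03 [-0.0429  0.0028]
(262, 425) 0.038 [-0.0428  0.0377]
(250, 455) 0.03 [-0.0418  0.0427]
(465, 300) 0.033 [-0.0355 -0.06  ]
(410, 403) 0.033 [-0.0635 -0.0031]
(375, 400) 0.033 [-0.0539  0.0015]
s2 (420, 315) 0.032 [-0.0407 -0.0426]
s2 (340, 365) 0.032 [-0.042   0.0296]
s2 (297, 380) 0.03 [-0.0308  0.0543]
s2 (640, 365) 0.03 [-0.1832 -0.0742]
s2 (485, 482) 0.03 [-0.1904  0.0752]
s2 (440, 412) 0.038 [-0.1313  0.0433]
s2 (548, 340) 0.038 [-0.1298 -0.0554]
[-0.0555 -0.0005]
```

>>> drive_tool --commands '[{"jaw":0,"x":-0.0132,"y":0.0483,"z":0,"twist":0},{"jaw":0,"x":-0.0132,"y":0.0483,"z":0,"twist":0},{"jaw":0,"x":-0.0132,"y":0.0483,"z":0,"twist":0},{"jaw":0,"x":-0.0132,"y":0.0483,"z":0,"twist":0},{"jaw":0,"x":-0.0132,"y":0.0483,"z":0,"twist":0}]'

```text
time: 21.25
tool_pos: [0.5052, 0.076, 0.0328]
eef_rot: [-0.0, 0.608, 0.794, 0.0]
ft_force: [2.6, -4.9, 2.8]
width: 0.0005
grasp_force: 2.5
```

>>> drive_tool --commands '[{"jaw":0,"x":-0.0066,"y":0.0241,"z":0,"twist":0},{"jaw":0,"x":-0.0066,"y":0.0241,"z":0,"twist":0},{"jaw":0,"x":-0.0066,"y":0.0241,"z":0,"twist":0}]'

```text
time: 21.5
tool_pos: [0.5048, 0.0774, 0.0328]
eef_rot: [-0.0, 0.608, 0.794, -0.0]
ft_force: [0.6, -3.8, 2.3]
width: 0.0006
grasp_force: 2.5
```

>>> drive_tool --commands '[{"jaw":0,"x":-0.0066,"y":0.0241,"z":0,"twist":0},{"jaw":0,"x":-0.0066,"y":0.0241,"z":0,"twist":0},{"jaw":0,"x":-0.0066,"y":0.0241,"z":0,"twist":0}]'

```text
time: 21.75
tool_pos: [0.5045, 0.0788, 0.0328]
eef_rot: [0.0, 0.608, 0.794, 0.0]
ft_force: [1.7, -6.1, 2.8]
width: 0.0003
grasp_force: 2.5
```

>>> drive_tool --commands '[{"jaw":0,"x":-0.0066,"y":0.0241,"z":0,"twist":0},{"jaw":0,"x":-0.0066,"y":0.0241,"z":0,"twist":0},{"jaw":0,"x":-0.0066,"y":0.0241,"z":0,"twist":0}]'

```text
time: 22.0
tool_pos: [0.5041, 0.0803, 0.0328]
eef_rot: [0.0, 0.608, 0.794, 0.0]
ft_force: [1.9, -4.4, 2.7]
width: 0.0003
grasp_force: 2.5
```

>>> drive_tool --commands '[{"jaw":0,"x":-0.0066,"y":0.0241,"z":0,"twist":0},{"jaw":0,"x":-0.0066,"y":0.0241,"z":0,"twist":0},{"jaw":0,"x":-0.0066,"y":0.0241,"z":0,"twist":0}]'

```text
time: 22.25
tool_pos: [0.5037, 0.0818, 0.0328]
eef_rot: [-0.0, 0.608, 0.794, 0.0]
ft_force: [0.8, -5.3, 2.8]
width: 0.0002
grasp_force: 2.5
```

>>> drive_tool --commands '[{"jaw":0,"x":-0.0066,"y":0.0241,"z":0,"twist":0},{"jaw":0,"x":-0.0066,"y":0.0241,"z":0,"twist":0},{"jaw":0,"x":-0.0066,"y":0.0241,"z":0,"twist":0}]'

```text
time: 22.5
tool_pos: [0.5033, 0.0832, 0.0328]
eef_rot: [-0.0, 0.608, 0.794, 0.0]
ft_force: [1.4, -4.9, 3.2]
width: 0.0003
grasp_force: 2.5
```

>>> drive_tool --commands '[{"jaw":0,"x":-0.0066,"y":0.0241,"z":0,"twist":0},{"jaw":0,"x":-0.0066,"y":0.0241,"z":0,"twist":0},{"jaw":0,"x":-0.0066,"y":0.0241,"z":0,"twist":0}]'

```text
time: 22.75
tool_pos: [0.5028, 0.0846, 0.0328]
eef_rot: [-0.0, 0.608, 0.794, -0.0]
ft_force: [0.5, -5.0, 3.7]
width: 0.0003
grasp_force: 2.5
```

>>> drive_tool --commands '[{"jaw":0,"x":-0.0066,"y":0.0241,"z":0,"twist":0},{"jaw":0,"x":-0.0066,"y":0.0241,"z":0,"twist":0},{"jaw":0,"x":-0.0066,"y":0.0241,"z":0,"twist":0}]'

```text
time: 23.0
tool_pos: [0.5025, 0.0861, 0.0328]
eef_rot: [-0.0, 0.608, 0.794, 0.0]
ft_force: [0.3, -5.5, 2.4]
width: 0.0004
grasp_force: 2.5
```

>>> drive_tool --commands '[{"jaw":0,"x":-0.0066,"y":0.0241,"z":0,"twist":0},{"jaw":0,"x":-0.0066,"y":0.0241,"z":0,"twist":0},{"jaw":0,"x":-0.0066,"y":0.0241,"z":0,"twist":0}]'

```text
time: 23.25
tool_pos: [0.5023, 0.0869, 0.0329]
eef_rot: [0.0, 0.608, 0.794, -0.0]
ft_force: [1.2, -7.3, 2.6]
width: 0.0004
grasp_force: 3.8
```

>>> drive_tool --commands '[{"jaw":0,"x":-0.0066,"y":0.0241,"z":0,"twist":0},{"jaw":0,"x":0,"y":0,"z":0,"twist":0}]'

```text
time: 23.42
tool_pos: [0.5023, 0.0869, 0.0329]
eef_rot: [0.001, 0.608, 0.794, -0.0]
ft_force: [2.9, -7.0, 3.1]
width: 0.0003
grasp_force: 3.8
```

>>> drive_tool --commands '[{"jaw":0,"x":-0.0066,"y":0.0241,"z":0,"twist":0},{"jaw":0,"x":-0.0066,"y":0.0241,"z":0,"twist":0},{"jaw":0,"x":0,"y":0,"z":0,"twist":0}]'

```text
time: 23.67
tool_pos: [0.5023, 0.0869, 0.0329]
eef_rot: [0.001, 0.608, 0.794, -0.0]
ft_force: [2.5, -9.0, 2.8]
width: 0.0007
grasp_force: 4.8
```

>>> drive_tool --commands '[{"jaw":0,"x":-0.0132,"y":0.0483,"z":0,"twist":0},{"jaw":0,"x":-0.0132,"y":0.0483,"z":0,"twist":0},{"jaw":0,"x":0,"y":0,"z":0,"twist":0},{"jaw":0,"x":0,"y":0,"z":0,"twist":0}]'

```text
time: 24.0
tool_pos: [0.5024, 0.0872, 0.0329]
eef_rot: [0.002, 0.609, 0.793, -0.001]
ft_force: [3.4, -12.4, 1.9]
width: 0.0008
grasp_force: 6.7
```

Force is rising with no further motion, so the screen is against its stop. I'm backing off, lifting clear and looking.

>>> drive_tool --commands '[{"jaw":0,"x":0.0525,"y":-0.193,"z":0,"twist":0},{"jaw":0,"x":0.0525,"y":-0.193,"z":0,"twist":0},{"jaw":0,"x":0.105,"y":-0.386,"z":0,"twist":0},{"jaw":0,"x":0.105,"y":-0.386,"z":0,"twist":0},{"jaw":0,"x":0.105,"y":-0.386,"z":0.5,"twist":0},{"jaw":0,"x":0.21,"y":-0.772,"z":1,"twist":0},{"jaw":0,"x":0.21,"y":-0.772,"z":1,"twist":0},{"jaw":0,"x":0.21,"y":-0.772,"z":1,"twist":0},{"jaw":0,"x":0.21,"y":-0.772,"z":1,"twist":0},{"jaw":0,"x":0.21,"y":-0.772,"z":1,"twist":0}]'

```text
time: 24.83
tool_pos: [0.5306, -0.0184, 0.1446]
eef_rot: [-0.0, 0.608, 0.794, 0.0]
ft_force: [0.5, 0.1, 0.6]
width: 0.0002
grasp_force: 0.0
```

Run:
```python
from h import *
a=optics.snapshot("side")[160:210,185:245];b=optics.snapshot("top")[175:235,150:215]
f=lambda i,s:cv2.resize(i,None,fx=s,fy=s,interpolation=cv2.INTER_CUBIC)
a=f(a,6.6);b=f(b,6);h=400
z=lambda i:np.vstack([i,np.zeros((h-i.shape[0],i.shape[1],3),np.uint8)])[:h]
cv2.imwrite("pics/fin.png",np.clip(np.hstack([z(a),z(b)])*1.3,0,255).astype(np.uint8)[:,:,::-1])
```

```text
(no output)
```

View pics/fin.png

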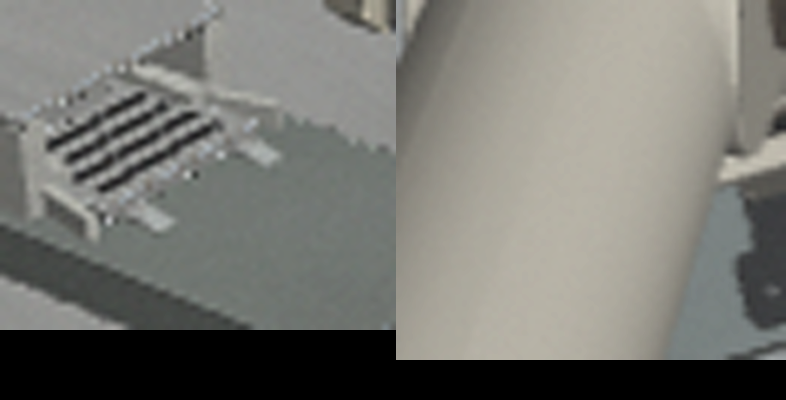

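The side crop (left) shows the screen flat and square in the slot, with both teeth whole and free behind its rear edge at about (155,215) and (265,150). I'll compare them numerically with the first picture, in which the catch was up.

Run:
```python
from fit import *
a=cv2.imread("pics/side0.png",0).astype(np.float32);b=cv2.cvtColor(optics.snapshot("side"),cv2.COLOR_RGB2GRAY).astype(np.float32)
g=np.array([.4914,.1250,1.8364])
for y in(.036,-.036):
    u,v=np.round(proj("side",place(g,(-.043,y,.032)))).astype(int);sl=np.s_[v-3:v+6,u-4:u+8]
    print(u,v);print(a[sl].astype(int));print(b[sl].astype(int))
print("dz 3.5mm px",proj("side",place(g,(-.04,0,.0335)))-proj("side",place(g,(-.04,0,.03))))
```

```text
206 194
[[ 89  90 105 110 118 125 109  90  88  89  89  91]
 [ 90  86 103 118 123 131 130 120  98  89  90  90]
 [ 87  88  73  69  97 128 131 131 130 108  89  90]
 [ 88  90  91  88  84  91 129 127 108  89  90  89]
 [ 88  89  89  90  88  88  81  87  88  87  90  90]
 [ 89  88  90  90  89  90  89  89  88  89  89  89]
 [ 88  91  88  90  91  90  88  88  90  89  88  89]
 [ 88  90  90  89  90  89  89  88  89  89  91  90]
 [ 88  88  90  87  87  89  89  89  89  90  91  88]]
[[ 97  95 109 111 119 125 109  89  90  91  89  89]
 [ 96  91 104 119 123 131 132 119  99  91  89  91]
 [ 68  87  72  67  99 132 132 134 133 108  88  90]
 [ 89  90  90  90  83  90 130 128 109  88  93  92]
 [ 90  89  89  91  90  90  82  88  89  90  89  91]
 [ 89  89  90  91  89  91  87  90  89  89  91  92]
 [ 90  89  91  90  90  91  89  89  91  89  89  89]
 [ 89  91  89  88  91  89  91  90  89  91  88  91]
 [ 88  89  89  88  88  89  90  89  90  88  92  90]]
223 184
[[ 88  90 107 115 111 116  88  87  86  88  87  86]
 [ 88  90 117 124 132 130 119  99  88  84  88  88]
 [ 89  77  74  98 128 127 133 130 107  87  88  89]
 [ 91  89  89  83  87 113 127 107  98  89  90  89]
 [ 88  91  89  90  87  88  96  87  88  92  90  87]
 [ 88  89  90  88  89  89  88  90  88  90  89  90]
 [ 88  90  88  90  91  89  87  91  90  89  88  89]
 [ 91  89  91  88  90  91  91  91  90  88  89  88]
 [ 90  92  90  90  91  87  90  90  89  91  89  89]]
[[ 83  98 109 116 110 118  85  88  87  87  87  89]
 [ 97  91 116 123 130 131 120  98  89  88  88  89]
 [ 89  78  74  98 130 130 132 132 107  88  89  90]
 [ 89  88  90  83  89 114 128 108  98  89  88  90]
 [ 88  88  89  89  87  88  96  88  89  91  91  90]
 [ 89  92  91  90  89  89  89  90  90  89  89  89]
 [ 89  88  90  90  89  89  89  91  91  91  89  89]
 [ 91  90  91  89  89  87  90  91  90  89  89  88]
 [ 89  93  91  90  91  91  91  91  89  91  88  90]]
dz 3.5mm px [-0.09264133 -1.02753521]
```

The teeth look pixel for pixel as they did at the start, so the catch is up. The arm is clear, so I'm handing in.

```bash
python3 -c "
from cell import ctrl
print(ctrl.hand_in())"
```

```text
the job is handed in; nothing more can be done
None
```

I handed the job in with the steel screen against its stop, flat in the slot by eye, the catch up behind it, and the arm clear of everything; the hand-in gave no verdict.

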